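# Snap the axle clip onto a dolly wheel with a fork tool

## Task

Lock the camera dolly wheel onto its axle: take the fork tool from its wooden rest and with its fork push the split clip, which lies loose on the wheel's face, sideways into the groove of the upright axle until it has snapped fully home, never pressing on it with more than 20 N. Then lay the tool back in both notches of its rest, the same way round as before. Do not touch the clip with the gripper, and leave the other gear on the desk where it is.

Things in the scene. Friction and masses are not known exactly. Their poses are not given: they have to be found in the camera images.
- axle_groove (a point): On the axis of the upright steel axle, level with the wheel's flat upper face, about 168 mm above the desk. z up along the axle; x horizontal, the direction to push the clip, roughly away from the robot. Upward from the face the axle has a groove 13 mm in diameter and 7 mm high, then a head 18 mm in diameter and 11 mm high. Pushed along x it yields about 0.27 mm per N and springs back.
- wheel (a joint): Turning of the wheel about the axle in rad; stiff, of no matter. The wheel lies level under the groove, 100 mm in diameter and 30 mm thick; its grey metal face, flush with the dark tyre, is the surface on which the clip slides.
- vise: Suction-base bench vise that holds the axle's bracket. Origin on the desk under the axle, axes as axle_groove. The base is fast; the head rocks a little on its rubber under load. It stays within 70 mm of the axle's axis, except the screw and its handle, 112 mm towards +x, and the suction lever, 98 mm towards +y, both lower than 90 mm above the desk.
- clip: Dark steel split clip lying flat on the wheel's face, 20 to 26 mm short of home. 5 mm thick, 29 mm wide, 25 mm long, 22 g. Origin: underside, at the point that lies on the axle's axis when home. x out of its mouth (the push direction), z up. Flat back at x = -18 mm, middle prong at -6.5 mm, two jaws run along its sides to 7 mm, their tips 10 mm apart. Turned up to 0.25 rad at first.
- clip_back (a point): Middle of the clip's flat back, 2.5 mm above its underside: where to push, along x. Resistance starts when the jaws meet the groove, 9.5 mm before home, climbs to a peak of about 9 to 13 N some 7 mm before home, falls to almost nothing as the jaws snap over, then rises again at the hard stop of the middle prong on the axle, which is home. More than 20 N bends the clip.
- clip_jaw_left (a joint): Spreading of the clip's left (+y) jaw in rad: 0 relaxed, about 0.1 at the widest while it passes the axle, about 0.02 when home.
- clip_jaw_right (a joint): Spreading of the clip's right (-y) jaw, in the same way.
- fork_tool: Fork tool, 130 to 190 g, lying level in its rest, fork roughly away from the robot. Origin: centre of the handle; x along it to the fork, z up. Dark wooden handle 120 mm long, 20 mm wide, 18 mm high; a steel blade 14 mm wide and 5 mm thick (z -2.5 to 2.5 mm) goes on to a cross piece 47 mm wide at x 115 to 125 mm and two tines at y 17.5 to 23.5 mm either side, ending at x = 141 mm.
- fork_root (a point): Middle of the flat front of the fork's cross piece, 125 mm along the tool's x from its origin, same axes. The clip's back goes between the tines (35 mm apart), flat against it, with the fork's underside 1 to 3 mm clear of the wheel's face. Under load the nose of the tool tends to dip: a fork that bears down on the wheel adds friction, so more push is felt than the clip itself needs.
- tool_grip (a point): Best point to grip the tool: 10 mm in front of its origin, on the handle's axis. The handle is 20 mm across here and free between the rest's uprights, to be gripped from above with the fingers closing across it. The tool's centre of mass lies about 20 mm farther towards the fork.
- rest_seat (a point): Where the tool's origin lies when the tool is in its rest: 51 mm above the desk (to 6 mm along x), x along the tool to the fork, z up. The rest is fixed: wooden base 130 x 64 mm, 10 mm thick, two uprights 10 mm thick centred at x = -48 and 48 mm, each with an open notch 26 mm wide, its floor 42 mm and its top 53 mm above the desk.
- zoom_lens: Compact black zoom lens standing on the desk, 72 mm in diameter, 88 mm high. Origin: centre of its underside. To be left alone.
- glass_jar: Glass jar with a hinged lid, 84 mm in diameter, 108 mm high. Origin: centre of its underside. To be left alone.
- lens_hood: Black plastic lens hood, a tube 82 mm in diameter, 42 mm high. Origin: centre of its underside. To be left alone.
- filter_ring: Flat metal filter ring, 72 mm in diameter, 7 mm high. Origin: centre of its underside. To be left alone.
- l_bracket: Aluminium L-bracket, 60 x 36 mm foot and a leg standing 50 mm high. Origin: centre of the foot's underside. To be left alone.
- lens_cap: Black lens cap, 68 mm in diameter, 9 mm high. Origin: centre of its underside. To be left alone.
- screwdriver: Screwdriver lying on the desk. Origin: under the middle of it. To be left alone.
Mind the look-alikes: they are no part of the job. Of the things shaped like the fork_tool, the dark wooden one is meant.

How it is judged:
By the outcome, as a careful person would: the job done as asked, in the order asked, and still so for the second after the job is handed in, with the robot touching nothing.
It also fails if it takes over 64 s, if anything falls off the work surface, if the arm or the gripper's body presses on something with over 40 N, if the wrist force passes 120 N, or if a joint passes its speed limit or range.

## Robot

A 6-joint arm with a two-finger parallel gripper is mounted at the origin on the work surface. World frame = base frame: x ahead of the robot, y to its left, z up, the work surface at z = 0. Lengths are in m, angles in rad, forces in N, time in s.
With the tool pointing down it reaches from about 0.3 to 0.875 m from the base axis. Payload 6.4 kg.
Tool frame: the origin (TCP) lies on the centre line of the jaws, within the pads' length; the fingertips stand ctrl.tip_extent ahead of it and the grasp point (between the pads) lies 8 mm behind it (ctrl.tip_extent is the distance from the TCP to the fingertips, in m); z points along the fingers, y is the line along which they close (so a half turn about z gives the same grasp; the last joint's range is limited). The gripper opens to 85 mm and grips with 20 to 120 N. Pads are 22 mm wide; open, the fingers measure 114 mm over their backs; the gripper's body (76 mm by 85 mm) begins 54 mm behind the grasp point. The pads swing forward as they close: fully open they stand 13 mm farther back than shut.
Start: joints at [-1.53, 0.181, 1.607, -0, 1.354, -0.206], TCP at [0.14, -0.558, 0.242] pointing down, gripper open.
Joint ranges: [-2.99, 2.99], [-0.89, 2.07], [0.3, 2.58], [-1.14, 4.28], [0, 2.63], [-3.12, 3.12]. Speed limits (rad/s): [2.57, 2.57, 3.01, 3.14, 3.14, 3.14].

## Interface

Orientations are given as a unit quaternion [w, x, y, z].
In Python, from bench import ctrl gives the robot as it stands.
- The arm moves only by the shell command python3 -m handwheel 'ROWS'. ROWS is JSON, a list of rows, each a list of 7 numbers: the turn, a rotation vector about the tool's x, y, z as a fraction of full scale, then the shift along the tool's x, y, z as a fraction of full scale, then the opening, from 0 (shut) to 1 (fully open). In form: [[rx, ry, rz, x, y, z, jaw], ...]. A call has exactly 8 rows; each row shifts and turns the commanded pose from where the row before left it, along the tool's axes as they then stand; what a row does not reach is not made up. Full scale, the value 1, is 300 mm for a shift and pi rad for a turn. A row lasts 1/10 s, in which the tool goes at most 50 mm and 8.59 degrees, less where a joint would pass 70% of its speed; a pose out of reach is approached as far as the arm can. A call with a number of a shift or a turn outside -1 to 1 is refused whole. A call with a gripper value outside its range is refused whole. The fingers move at their own pace and stop on an object; the grip force is fixed at half the most. Time passes only in rows, so rows that do not move let the fingers close, or fill a call up. It gives the time, the measured TCP pose, the force, the opening and the grip force at its end, in the units of the state.
- ctrl.get_obs(): the state, without advancing time (a new reading comes with each control period).
- ctrl.camera(name): name is "scene" or "top" or "wrist"; returns the picture (384x512x3 uint8, blue, green, red); there is no depth.
- ctrl.camera_model(name): a dict with "camera_matrix" (3x3 intrinsics, pixels), "dist_coeffs" ([k1, k2, p1, p2, k3] as OpenCV has them; the pictures are not rectified), "cam_to_world" (4x4, takes a point from camera to world coordinates). Camera axes: x right, y up, looking along -z (the intrinsics and any distortion apply to the point x, -y, -z); pixel columns grow to the right and rows downward; lengths in m; the calibration is good to about 2 mm. A picture is of the moment at which its call begins: read the wrist's pose just before it. camera_model takes no time and is no camera call; for the wrist camera it gives the pose at the moment of the call.
- ctrl.hand_in(): hands the job in; it is judged then, once.
The state is a dict: "time_s": time; "q": joint angles; "dq": joint speeds; "joint_efforts": joint torques, N m; "eef_pos": TCP position; "eef_rot": TCP orientation; "wrist_force": force on the tool from outside, world axes, zero at the start; "torque": the same for the moment, N m; "opening": opening from 0.0 (shut) to 1.0 (fully open); "grasp_force": force on a finger pad.
Only numpy, scipy, OpenCV 4.12 (cv2) and the standard library are available. Lean on these libraries where they do the work, as an engineer would, in place of code of your own. Each camera call takes 0.05 s, during which the arm holds its last target. There are 200 camera calls.

## Working session

There is one attempt and no reset: what is moved stays moved. The work goes in short steps, Python scripts to look and compute and a shell command to move; the robot and the scene stay as the last step left them, time stands still between calls to the robot, and variables do not carry over. Pictures are saved under pics/ and viewed, at most 10 in all, crops included, and the job is handed in when it is done.

```bash
mkdir -p pics
cat > h.py <<'E'
from bench import ctrl
import numpy as np, cv2
def snap(n,f):
    m=ctrl.camera_model(n); im=ctrl.camera(n); cv2.imwrite(f'pics/{f}.png',im); np.save(f'pics/{f}.npy',m,allow_pickle=True); return im
def ld(f): return np.load(f'pics/{f}.npy',allow_pickle=True).item()
def ray(f,uv):
    m=ld(f); K=np.array(m['camera_matrix'],float); d=np.array(m['dist_coeffs'],float)
    p=cv2.undistortPoints(np.array([[uv]],float),K,d)[0,0]; T=np.array(m['cam_to_world'])
    return T[:3,3],T[:3,:3]@np.array([p[0],-p[1],-1])
def at(f,uv,z):
    o,r=ray(f,uv); return o+r*(z-o[2])/r[2]
def proj(f,P):
    m=ld(f); T=np.array(m['cam_to_world']); c=(np.atleast_2d(P)-T[:3,3])@T[:3,:3]; c=c*[1,-1,-1]
    return cv2.projectPoints(c,np.zeros(3),np.zeros(3),np.array(m['camera_matrix'],float),np.array(m['dist_coeffs'],float))[0][:,0]
E
python3 - <<'E'
from h import *
a=snap('scene','s0');b=snap('top','t0');snap('wrist','w0')
cv2.imwrite('pics/t0b.png',cv2.resize(b,(800,600)));cv2.imwrite('pics/s0b.png',cv2.resize(a,(800,600)))
o=ctrl.get_obs();print(o['time_s'],o['eef_pos'],o['eef_rot'],ctrl.tip_extent,o['opening'])
for n in('s0','t0'):print(np.round(ld(n)['cam_to_world'],3),np.round(ld(n)['camera_matrix'],1))
E
```

```text
0.15 [ 0.14048406 -0.55717445  0.24159951] [-6.62595478e-04  9.92395883e-01  1.23085200e-01  7.20194877e-05] 0.011 0.9991983274832661
[[ 0.554 -0.714  0.428  1.154]
 [ 0.833  0.477 -0.282 -0.347]
 [-0.003  0.512  0.859  1.221]
 [ 0.     0.     0.     1.   ]] [[419.5   0.  256.6]
 [  0.  419.5 186.9]
 [  0.    0.    1. ]]
[[-4.000e-03  9.920e-01 -1.240e-01  4.700e-01]
 [-1.000e+00 -3.000e-03  1.000e-03  5.000e-03]
 [ 1.000e-03  1.240e-01  9.920e-01  1.282e+00]
 [ 0.000e+00  0.000e+00  0.000e+00  1.000e+00]] [[471.8   0.  262.7]
 [  0.  471.8 196.9]
 [  0.    0.    1. ]]
```

View pics/t0b.png

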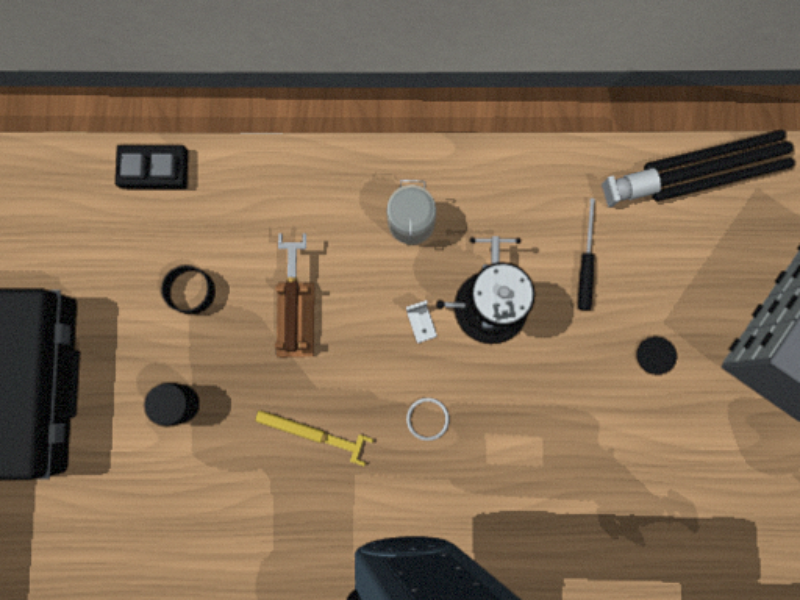

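View pics/s0b.png

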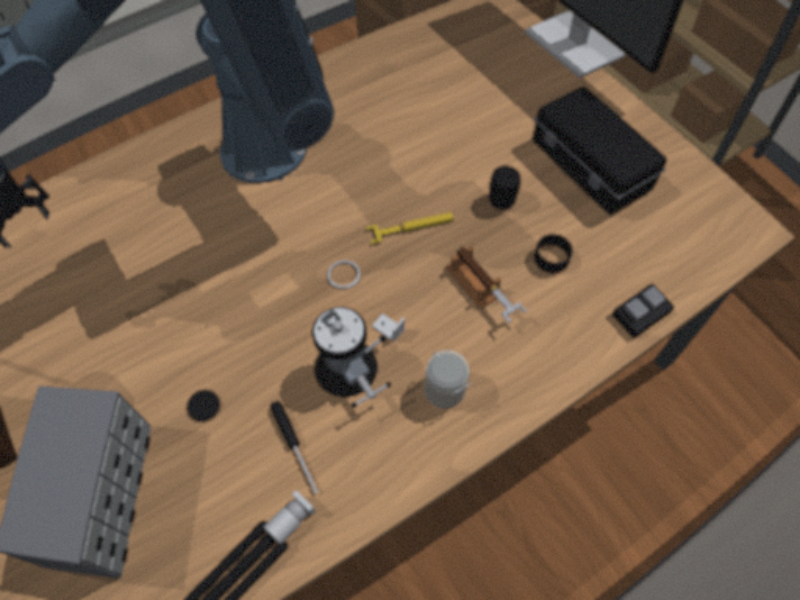

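Top view (800×600): dark tool in its rest, handle (291,350) to (292,281), fork cross piece about (291,243); wheel centre (503,293), axle head (504,292), clip (504,310). The yellow tool is the look-alike. Now an enlarged crop.

Run:
```python
from h import *
a=cv2.imread('pics/t0.png')
c1=a[140:235,165:215];c2=a[160:225,285:350]
x=cv2.resize(c1,None,fx=6,fy=6,interpolation=cv2.INTER_CUBIC)
y=cv2.resize(c2,None,fx=7,fy=7,interpolation=cv2.INTER_CUBIC)
C=np.zeros((570,780,3),np.uint8);C[:570,:300]=x;C[:455,310:765]=y
cv2.imwrite('pics/c0.png',C)
s=1/1.5625
for n,p,z in[('hback',(291,350),.06),('hfront',(292,281),.06),('cross',(291,243),.054),('wheel',(503,293),.168),('head',(504,292),.186),('clip',(504,310),.172)]:
  print(n,np.round(at('t0',(p[0]*s,p[1]*s),z),4))
```

```text
hback [0.5525 0.202  0.06  ]
hfront [0.6682 0.2022 0.06  ]
cross [0.7344 0.2059 0.054 ]
wheel [ 0.6311 -0.1375  0.168 ]
head [ 0.63   -0.1367  0.186 ]
clip [ 0.6044 -0.138   0.172 ]
```

View pics/c0.png

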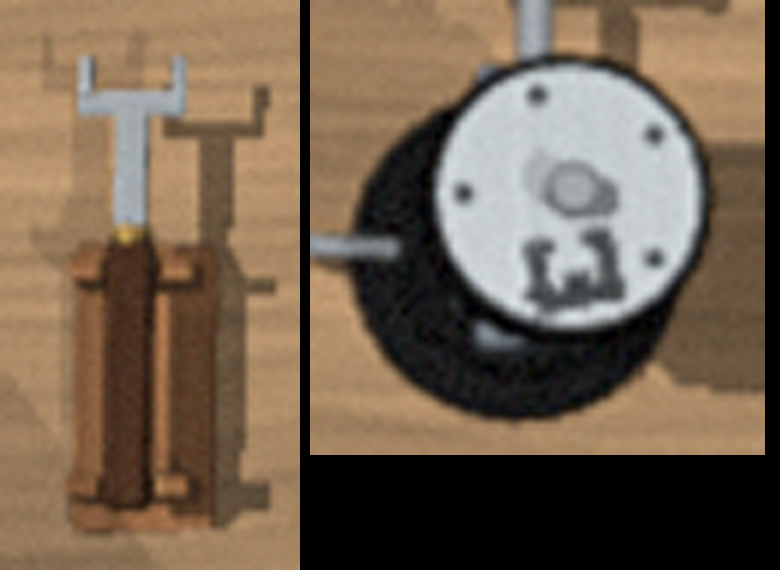

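```bash
cat >> h.py <<'E'
def L(u,v): return (165+(u+.5)/6-.5,140+(v+.5)/6-.5)
def Rr(u,v): return (285+(u-310+.5)/7-.5,160+(v+.5)/7-.5)
from scipy.spatial.transform import Rotation as Ro
def delta(pos,yaw):
    """shift (mm, in tool axes now) and turn (deg, tool axes) from measured pose to pointing-down pose with tool x at yaw"""
    o=ctrl.get_obs(); q=o['eef_rot']; R=Ro.from_quat([q[1],q[2],q[3],q[0]]); T=Ro.from_euler('z',yaw)*Ro.from_euler('x',np.pi)
    rv=(R.inv()*T).as_rotvec()
    d=np.array(pos)-o['eef_pos']
    print('t',round(o['time_s'],2),'pos',np.round(o['eef_pos'],4),'F',np.round(o['wrist_force'],1),'open',round(o['opening'],3))
    print(' shift world mm',np.round(d*1e3,1),'| turn frac',np.round(rv/np.pi,4),'| shift frac (now axes)',np.round(R.inv().apply(d)/.3,4),'| (after turn)',np.round(T.inv().apply(d)/.3,4))
E
python3 - <<'E'
from h import *
for n,p,z in[('hback',L(127,505),.06),('hfront',L(131,238),.06),('crossfront',L(132,92),.0535),('tipL',L(86,57),.0535),('tipR',L(180,57),.0535),('wheel',Rr(573,195),.168),('head',Rr(575,190),.186),('backL',Rr(531,305),.173),('backR',Rr(622,297),.173)]:
  print(n,np.round(at('t0',p,z),4))
delta([.62,.203,.30],0.02)
E
```

```text
hback [0.5531 0.2033 0.06  ]
hfront [0.6698 0.2035 0.06  ]
crossfront [0.7362 0.2051 0.0535]
tipL [0.752  0.2257 0.0535]
tipR [0.7519 0.1842 0.0535]
wheel [ 0.6313 -0.138   0.168 ]
head [ 0.6304 -0.1364  0.186 ]
backL [ 0.5931 -0.1225  0.173 ]
backR [ 0.5957 -0.1532  0.173 ]
t 0.15 pos [ 0.1405 -0.5572  0.2416] F [-0.3 -0.1  0.1] open 0.999
 shift world mm [479.5 760.2  58.4] | turn frac [-0.0004 -0.0001  0.0722] | shift frac (now axes) [ 2.169  -2.0669 -0.1913] | (after turn) [ 1.6487 -2.5014 -0.1947]
```

```bash
python3 -m handwheel '[[0,0,0.036,0,0,-0.1,1],[0,0,0.036,0,0,-0.1,1],[0,0,0,0.091,-0.139,0,1],[0,0,0,0.091,-0.139,0,1],[0,0,0,0.091,-0.139,0,1],[0,0,0,0.091,-0.139,0,1],[0,0,0,0.091,-0.139,0,1],[0,0,0,0.091,-0.139,0,1]]'; python3 -m handwheel '[[0,0,0,0.091,-0.139,0,1],[0,0,0,0.091,-0.139,0,1],[0,0,0,0.091,-0.139,0,1],[0,0,0,0.091,-0.139,0,1],[0,0,0,0.091,-0.139,0,1],[0,0,0,0.091,-0.139,0,1],[0,0,0,0.091,-0.139,0,1],[0,0,0,0.091,-0.139,0,1]]'
python3 - <<'E'
from h import *
delta([.60,-.13,.30],0.01)
delta([.62,.203,.30],0.01)
s=1/1.5625
print(at('t0',(495*s,242*s),.06),at('t0',(440*s,304*s),.06))
m=ctrl.camera_model('wrist');print(np.round(m['cam_to_world'],3),m['camera_matrix'])
E
```

```text
time_s: 0.95
eef_pos: [0.2996, -0.3021, 0.3022]
eef_rot: [0.0, 1.0, 0.01, 0.0]
wrist_force: [0.9, 0.2, -0.1]
opening: 0.997
grasp_force: 0.0
time_s: 1.75
eef_pos: [0.5112, 0.0361, 0.3022]
eef_rot: [0.0, 1.0, 0.01, 0.0]
wrist_force: [0.6, -1.8, 0.5]
opening: 1.004
grasp_force: 0.0
t 1.75 pos [0.5112 0.0361 0.3022] F [ 0.6 -1.8  0.5] open 1.004
 shift world mm [  88.8 -166.1   -2.2] | turn frac [ 0.0001 -0.      0.0035] | shift frac (now axes) [0.2844 0.5599 0.0074] | (after turn) [0.2905 0.5567 0.0073]
t 1.75 pos [0.5112 0.0361 0.3022] F [ 0.6 -1.8  0.5] open 1.004
 shift world mm [108.8 166.9  -2.2] | turn frac [ 0.0001 -0.      0.0035] | shift frac (now axes) [ 0.3743 -0.5485  0.0072] | (after turn) [ 0.3683 -0.5526  0.0073]
[ 0.73373654 -0.13939722  0.06      ] [ 0.62848117 -0.04564988  0.06      ]
[[ 0.021  0.961  0.276  0.582]
 [-1.     0.02   0.006  0.038]
 [-0.    -0.276  0.961  0.434]
 [ 0.     0.     0.     1.   ]] [[306.45226064   0.         255.68180402]
 [  0.         306.45226064 193.09525411]
 [  0.           0.           1.        ]]
```

```bash
python3 -m handwheel '[[0,0,0.0035,0.05,0.14,0,1],[0,0,0,0.05,0.14,0,1],[0,0,0,0.05,0.14,0,1],[0,0,0,0.04,0.14,0,1],[0,0,0,0,0,0,1],[0,0,0,0,0,0,1],[0,0,0,0,0,0,1],[0,0,0,0,0,0,1]]'
python3 - <<'E'
from h import *
delta([.57,-.13,.30],0.01)
a=snap('wrist','w1')
p=proj('w1',[.61,-.137,.17])[0];print(p)
u,v=int(p[0]),int(p[1]);u0,v0=u-80,v-60;print(u0,v0)
cv2.imwrite('pics/w1c.png',cv2.resize(a[v0:v0+120,u0:u0+160],(800,600),interpolation=cv2.INTER_CUBIC))
E
```

```text
time_s: 2.55
eef_pos: [0.5694, -0.1321, 0.3024]
eef_rot: [-0.0, 1.0, 0.005, 0.0]
wrist_force: [-0.0, -0.3, 0.3]
opening: 0.997
grasp_force: 0.0
t 2.55 pos [ 0.5694 -0.1321  0.3024] F [-0.  -0.3  0.3] open 0.997
 shift world mm [ 0.6  2.1 -2.4] | turn frac [-0.0001 -0.      0.0003] | shift frac (now axes) [ 0.002  -0.0068  0.0079] | (after turn) [ 0.002  -0.0068  0.0079]
[262.49764637 141.51726178]
182 81
```

View pics/w1c.png

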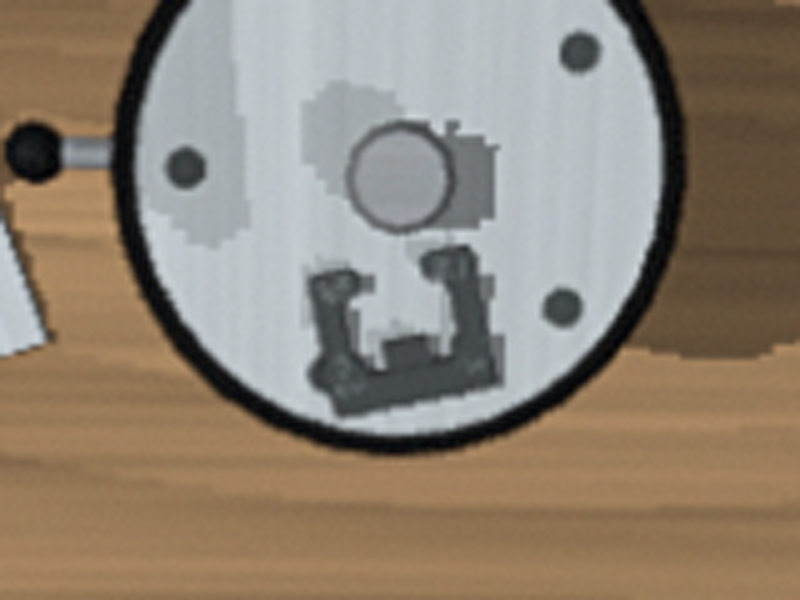

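Wrist crop: axle head (400,176), tyre edges x 114/685, bottom y 453; clip back from (335,412) to (500,382), turned about +0.18 rad; jaw tips about (335,275) and (450,255).

Run:
```python
from h import *
W=lambda u,v:(182+(u+.5)/5-.5,81+(v+.5)/5-.5)
P={}
for n,p,z in[('head',(400,176),.186),('wc',(399.5,168),.168),('wl',(114,168),.168),('wr',(685,168),.168),('bL',(335,412),.173),('bR',(500,382),.173),('jL',(335,272),.173),('jR',(452,250),.173),('prong',(406,340),.173),('leverknob',(34,152),.08)]:
  P[n]=at('w1',W(*p),z);print(n,np.round(P[n],4))
print(np.linalg.norm(P['bL']-P['bR']),np.arctan2(*(P['bR']-P['bL'])[[0,1]]*[1,-1]))
delta([.58,.203,.25],0.01)
```

```text
head [ 0.6321 -0.1356  0.186 ]
wc [ 0.6328 -0.1358  0.168 ]
wl [ 0.6324 -0.0874  0.168 ]
wr [ 0.6335 -0.1843  0.168 ]
bL [ 0.5917 -0.1252  0.173 ]
bR [ 0.5973 -0.1536  0.173 ]
jL [ 0.6157 -0.1251  0.173 ]
jR [ 0.6196 -0.1448  0.173 ]
prong [ 0.6043 -0.1373  0.173 ]
leverknob [ 0.6334 -0.055   0.08  ]
0.02888394238801254 0.19334133330982367
t 2.6 pos [ 0.5695 -0.1321  0.3025] F [ 0.4 -0.4 -0.2] open 1.002
 shift world mm [ 10.5 335.1 -52.5] | turn frac [-0.     -0.0001  0.0003] | shift frac (now axes) [ 0.0474 -1.1165  0.1751] | (after turn) [ 0.0463 -1.1166  0.175 ]
```

```bash
python3 -m handwheel '[[0,0,0,0.024,-0.16,0,1],[0,0,0,0.024,-0.16,0,1],[0,0,0,0.024,-0.16,0,1],[0,0,0,0.024,-0.16,0.08,1],[0,0,0,0.024,-0.16,0.08,1],[0,0,0,0.024,-0.16,0.08,1],[0,0,0,0.024,-0.16,0.08,1],[0,0,0,0,0,0,1]]'
python3 - <<'E'
from h import *
delta([.621,.2036,.20],0.01)
a=snap('wrist','w2')
c=[[.553,.2033,.06],[.67,.2035,.06],[.736,.205,.0535]]
p=proj('w2',c);print(p)
u,v=int(p[1,0]),int(p[1,1]);u0,v0=max(0,u-100),max(0,v-110);print(u0,v0)
c=a[v0:v0+280,u0:u0+200];cv2.imwrite('pics/w2c.png',cv2.resize(c,None,fx=2.1,fy=2.1,interpolation=cv2.INTER_CUBIC));print(c.shape)
E
```

```text
time_s: 3.4
eef_pos: [0.6116, 0.1946, 0.2096]
eef_rot: [-0.001, 1.0, 0.008, -0.003]
wrist_force: [-1.4, 0.0, -0.4]
opening: 0.999
grasp_force: 0.0
t 3.4 pos [0.6116 0.1946 0.2096] F [-1.4  0.  -0.4] open 0.999
 shift world mm [ 9.4  9.  -9.6] | turn frac [-0.0004  0.002   0.002 ] | shift frac (now axes) [ 0.0319 -0.0296  0.0318] | (after turn) [ 0.0315 -0.0298  0.032 ]
[[246.62009979 238.19969242]
 [247.43864658 118.26122685]
 [246.68072412  40.69691832]]
147 8
(280, 200, 3)
```

View pics/w2c.png

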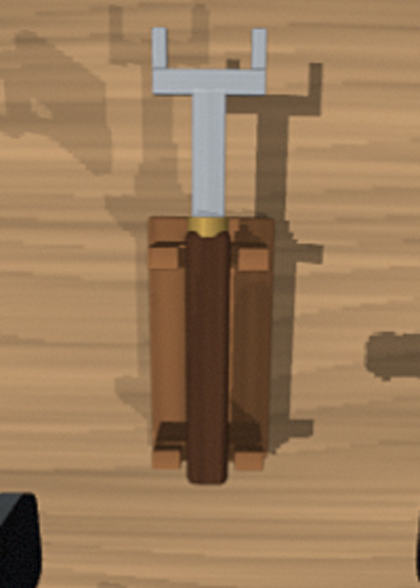

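Wrist crop: handle back end (208,484), wood front (208,234), cross front (209,70), tine tips y = 28; rest uprights y≈257 and 460.

Run:
```python
from h import *
W=lambda u,v:(147+(u+.5)/2.1-.5,8+(v+.5)/2.1-.5)
for n,p,z in[('hb',(207.5,480),.06),('hf',(208.5,234),.06),('cross',(209.5,70),.0535),('tl',(159,28),.0535),('tr',(260,28),.0535),('tlo',(152,80),.0535),('tro',(266.5,80),.0535),('upF',(209,268),.053),('upB',(209,451),.053)]:
  print(n,np.round(at('w2',W(*p),z),4))
delta([.621,.2036,.043],0.01)
```

```text
hb [0.555  0.2044 0.06  ]
hf [0.6692 0.2048 0.06  ]
cross [0.7357 0.2052 0.0535]
tl [0.7517 0.226  0.0535]
tr [0.7522 0.1847 0.0535]
tlo [0.7315 0.229  0.0535]
tro [0.7322 0.1815 0.0535]
upF [0.6541 0.2046 0.053 ]
upB [0.5671 0.204  0.053 ]
t 3.45 pos [0.6126 0.192  0.2114] F [ 0.1 -1.3  0.5] open 1.002
 shift world mm [   8.4   11.6 -168.4] | turn frac [0.     0.0013 0.0017] | shift frac (now axes) [ 0.0307 -0.0382  0.5611] | (after turn) [ 0.0282 -0.0383  0.5612]
```

```bash
python3 -m handwheel '[[0,0.0013,0.003,0.028,-0.042,0,1],[0,0,0,0,0,0.1,1],[0,0,0,0,0,0.1,1],[0,0,0,0,0,0.1,1],[0,0,0,0,0,0.1,1],[0,0,0,0,0,0.05,1],[0,0,0,0,0,0.05,1],[0,0,0,0,0,0,1]]'
python3 - <<'E'
from h import *
delta([.621,.2046,.043],0.005)
E
```

```text
time_s: 4.25
eef_pos: [0.6232, 0.2007, 0.0625]
eef_rot: [0.0, 1.0, -0.0, 0.001]
wrist_force: [-0.3, 0.5, -0.6]
opening: 1.005
grasp_force: 0.0
t 4.25 pos [0.6232 0.2007 0.0625] F [-0.3  0.5 -0.6] open 1.005
 shift world mm [ -2.2   3.9 -19.5] | turn frac [ 0.0001 -0.0007 -0.0018] | shift frac (now axes) [-0.0075 -0.0132  0.0648] | (after turn) [-0.0072 -0.0132  0.0649]
```

```bash
python3 -m handwheel '[[0,-0.0007,-0.0018,-0.0073,-0.0132,0,1],[0,0,0,0,0,0.032,1],[0,0,0,0,0,0.032,1],[0,0,0,0,0,0,1],[0,0,0,0,0,0,0],[0,0,0,0,0,0,0],[0,0,0,0,0,0,0],[0,0,0,0,0,0,0]]'; python3 -m handwheel '[[0,0,0,0,0,0,0],[0,0,0,0,0,0,0],[0,0,0,0,0,0,0],[0,0,0,0,0,0,0],[0,0,0,0,0,0,0],[0,0,0,0,0,0,0],[0,0,0,0,0,0,0],[0,0,0,0,0,0,0]]'
python3 - <<'E'
from h import *
delta([.621,.2046,.043],0.005)
E
```

```text
time_s: 5.05
eef_pos: [0.6217, 0.2051, 0.0448]
eef_rot: [-0.0, 1.0, 0.003, 0.001]
wrist_force: [-0.1, 0.7, -0.0]
opening: 0.33
grasp_force: 0.0
time_s: 5.85
eef_pos: [0.6219, 0.2051, 0.0449]
eef_rot: [-0.0, 1.0, 0.003, 0.001]
wrist_force: [-0.5, -0.5, 5.2]
opening: 0.224
grasp_force: 59.2
t 5.85 pos [0.6219 0.2051 0.0449] F [-0.5 -0.5  5.2] open 0.224
 shift world mm [-0.9 -0.5 -1.9] | turn frac [-0.     -0.0009  0.0003] | shift frac (now axes) [-0.0029  0.0017  0.0064] | (after turn) [-0.0029  0.0017  0.0064]
```

```bash
python3 -m handwheel '[[0,0,0,0,0,-0.02,0],[0,0,0,0,0,-0.05,0],[0,0,0,0,0,-0.1,0],[0,0,0,0,0,-0.12,0],[0,0,0,0,0,-0.12,0],[0,0,0,0,0,-0.12,0],[0,0,0,0,0,-0.12,0],[0,0,0,0,0,-0.07,0]]'; python3 -m handwheel '[[0,0,0,-0.04,0.08,0,0],[0,0,0,-0.068,0.144,0,0],[0,0,0,-0.068,0.144,0,0],[0,0,0,-0.068,0.144,0,0],[0,0,0,-0.068,0.144,0,0],[0,0,0,-0.068,0.144,0,0],[0,0,0,-0.068,0.144,0,0],[0,0,0,-0.068,0.144,0,0]]';python3 -m handwheel '[[0,0,0,-0.03,0.06,0,0],[0,0,0,0,0,0,0],[0,0,0,0,0,0,0],[0,0,0,0,0,0,0],[0,0,0,0,0,0,0],[0,0,0,0,0,0,0],[0,0,0,0,0,0,0],[0,0,0,0,0,0,0]]'
python3 - <<'E'
from h import *
delta([.458,-.1394,.20],0.0)
E
```

```text
time_s: 6.65
eef_pos: [0.6218, 0.2053, 0.2651]
eef_rot: [-0.0, 1.0, 0.003, 0.003]
wrist_force: [0.7, -0.1, -0.6]
opening: 0.222
grasp_force: 58.6
time_s: 7.45
eef_pos: [0.4668, -0.1235, 0.2609]
eef_rot: [0.0, 1.0, 0.003, 0.001]
wrist_force: [0.5, -0.6, -1.8]
opening: 0.219
grasp_force: 58.8
time_s: 8.25
eef_pos: [0.4594, -0.1399, 0.2601]
eef_rot: [-0.0, 1.0, 0.003, 0.001]
wrist_force: [0.5, -0.1, -0.7]
opening: 0.224
grasp_force: 58.9
t 8.25 pos [ 0.4594 -0.1399  0.2601] F [ 0.5 -0.1 -0.7] open 0.224
 shift world mm [ -1.4   0.5 -60.1] | turn frac [-0.     -0.0005  0.0021] | shift frac (now axes) [-0.0051 -0.0016  0.2002] | (after turn) [-0.0048 -0.0015  0.2002]
```

```bash
python3 -m handwheel '[[0,-0.0005,0.002,-0.01,-0.0015,0.06,0],[0,0,0,0,0,0.08,0],[0,0,0,0,0,0.08,0],[0,0,0,0,0,0.02,0],[0,0,0,0,0,0,0],[0,0,0,0,0,0,0],[0,0,0,0,0,0,0],[0,0,0,0,0,0,0]]'
python3 - <<'E'
from h import *
delta([.456,-.1394,.1664],0.0)
a=snap('wrist','w3')
p=proj('w3',[[.595,-.1394,.173],[.57,-.1394,.196]]);print(p)
u,v=int(p[0,0]),int(p[0,1]);u0,v0=u-80,max(0,v-60);print(u0,v0)
cv2.imwrite('pics/w3c.png',cv2.resize(a[v0:v0+120,u0:u0+160],(800,600),interpolation=cv2.INTER_CUBIC))
E
```

```text
time_s: 9.05
eef_pos: [0.457, -0.1402, 0.1893]
eef_rot: [0.001, 1.0, -0.0, 0.001]
wrist_force: [0.0, 0.5, -0.7]
opening: 0.223
grasp_force: 58.9
t 9.05 pos [ 0.457  -0.1402  0.1893] F [ 0.   0.5 -0.7] open 0.223
 shift world mm [ -1.    0.8 -22.9] | turn frac [ 0.0003 -0.0007 -0.0001] | shift frac (now axes) [-0.0035 -0.0029  0.0762] | (after turn) [-0.0033 -0.0028  0.0762]
[[254.46390109 -54.62160962]
 [254.35599833 -12.07819341]]
174 0
```

View pics/w3c.png

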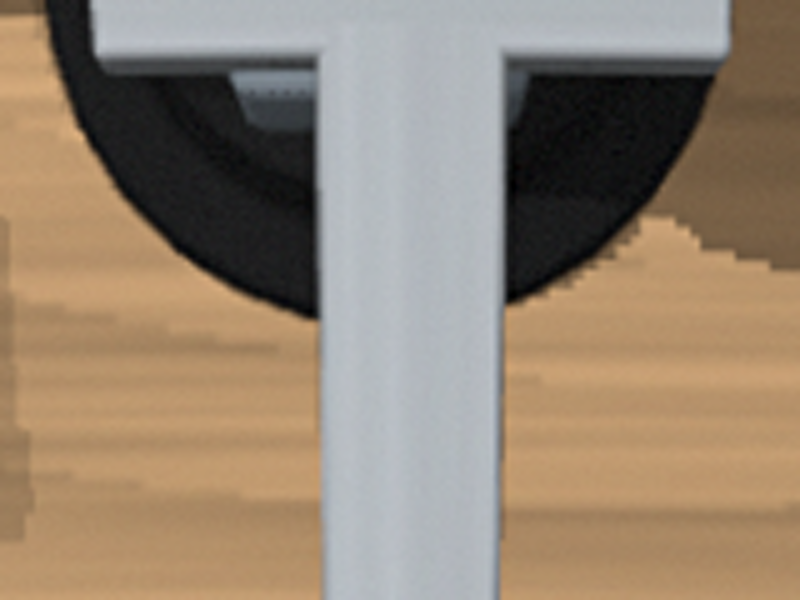

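Wrist camera shows only the rear of the cross piece (back edge at crop y≈50, x 95–730) over the wheel; the front is out of view. Check height/tilt against projection.

Run:
```python
from h import *
x=.457+.1139-.010
for z in(.192,.195,.1985,.201): print(z,proj('w3',[[x,-.1402+.0235,z],[x,-.1402-.0235,z],[x-.05,-.1402+.007,z],[x-.05,-.1402-.007,z]]).round(1).tolist())
print('seen',174+95.5/5-.5,174+730.5/5-.5,50/5-.5,'blade at v',)
```

```text
0.192 [[195.7, 17.7], [317.2, 17.7], [239.9, 146.2], [273.1, 146.2]]
0.195 [[194.2, 15.5], [318.8, 15.5], [239.5, 147.1], [273.5, 147.1]]
0.1985 [[192.4, 12.8], [320.7, 12.8], [239.1, 148.3], [274.0, 148.2]]
0.201 [[191.1, 10.8], [322.1, 10.8], [238.8, 149.1], [274.4, 149.1]]
seen 192.6 319.6 9.5 blade at v
```

```bash
python3 -m handwheel '[[0,-0.0007,0,-0.0033,-0.006,0.02,0],[0,0,0,0,0,0.025,0],[0,0,0,0,0,0.025,0],[0,0,0,0,0,0.005,0],[0,0,0,0,0,0,0],[0,0,0,0.02,0,0,0],[0,0,0,0.02,0,0,0],[0,0,0,0.013,0,0,0]]'
python3 - <<'E'
from h import *
delta([.473,-.1385,.1665],0.0)
E
```

```text
time_s: 9.9
eef_pos: [0.4722, -0.1383, 0.1659]
eef_rot: [0.0, 1.0, -0.0, -0.001]
wrist_force: [-1.2, -0.5, -1.2]
opening: 0.223
grasp_force: 58.9
t 9.9 pos [ 0.4722 -0.1383  0.1659] F [-1.2 -0.5 -1.2] open 0.223
 shift world mm [ 0.8 -0.2  0.6] | turn frac [ 0.0001  0.0003 -0.0001] | shift frac (now axes) [ 0.0028  0.0008 -0.002 ] | (after turn) [ 0.0028  0.0008 -0.002 ]
```

Touch test: lower 3 mm in small rows and read the force.

```bash
python3 -m handwheel '[[0,0,0,0,0,0.003,0],[0,0,0,0,0,0,0],[0,0,0,0,0,0,0],[0,0,0,0,0,0,0],[0,0,0,0,0,0,0],[0,0,0,0,0,0,0],[0,0,0,0,0,0,0],[0,0,0,0,0,0,0]]';python3 -m handwheel '[[0,0,0,0,0,0.003,0],[0,0,0,0,0,0,0],[0,0,0,0,0,0,0],[0,0,0,0,0,0,0],[0,0,0,0,0,0,0],[0,0,0,0,0,0,0],[0,0,0,0,0,0,0],[0,0,0,0,0,0,0]]';python3 -m handwheel '[[0,0,0,0,0,0.003,0],[0,0,0,0,0,0,0],[0,0,0,0,0,0,0],[0,0,0,0,0,0,0],[0,0,0,0,0,0,0],[0,0,0,0,0,0,0],[0,0,0,0,0,0,0],[0,0,0,0,0,0,0]]'
python3 - <<'E'
from h import *
delta([.473,-.1385,.1665],0.0)
E
```

```text
time_s: 10.7
eef_pos: [0.4712, -0.138, 0.1647]
eef_rot: [-0.0, 1.0, -0.0, -0.001]
wrist_force: [0.1, 0.6, -0.7]
opening: 0.222
grasp_force: 59.0
time_s: 11.5
eef_pos: [0.4713, -0.1381, 0.1639]
eef_rot: [0.0, 1.0, -0.0, -0.001]
wrist_force: [-1.1, 0.2, 2.7]
opening: 0.226
grasp_force: 59.3
time_s: 12.3
eef_pos: [0.4713, -0.1381, 0.163]
eef_rot: [0.0, 1.0, -0.0, -0.001]
wrist_force: [-2.3, 0.6, 3.7]
opening: 0.225
grasp_force: 59.7
t 12.3 pos [ 0.4713 -0.1381  0.163 ] F [-2.3  0.6  3.7] open 0.225
 shift world mm [ 1.7 -0.4  3.5] | turn frac [ 0.      0.0005 -0.0002] | shift frac (now axes) [ 0.0055  0.0013 -0.0117] | (after turn) [ 0.0056  0.0013 -0.0117]
```

```bash
python3 -m handwheel '[[0,0,0,0,0,-0.0095,0],[0,0,0,0,0,0,0],[0,0,0,0.01,0,0,0],[0,0,0,0.01,0,0,0],[0,0,0,0.01,0,0,0],[0,0,0,0.01,0,0,0],[0,0,0,0.007,0,0,0],[0,0,0,0,0,0,0]]'
python3 - <<'E'
from h import *
delta([.485,-.1357,.1658],0.0)
b=snap('top','t1');a=snap('scene','s1')
c2=b[165:220,290:345];x=cv2.resize(c2,(440,440),interpolation=cv2.INTER_CUBIC)
p=proj('s1',[.61,-.137,.17])[0].astype(int);print(p)
y=cv2.resize(a[p[1]-22:p[1]+23,p[0]-22:p[0]+23],(360,360),interpolation=cv2.INTER_CUBIC)
C=np.zeros((440,800,3),np.uint8);C[:,:440]=x;C[:360,440:]=y;cv2.imwrite('pics/c1.png',C)
E
```

```text
time_s: 13.1
eef_pos: [0.4856, -0.1381, 0.1656]
eef_rot: [-0.0, 1.0, -0.0, -0.001]
wrist_force: [1.0, -0.2, -0.9]
opening: 0.218
grasp_force: 58.9
t 13.1 pos [ 0.4856 -0.1381  0.1656] F [ 1.  -0.2 -0.9] open 0.218
 shift world mm [-0.6  2.4  0.2] | turn frac [-0.      0.0006 -0.0001] | shift frac (now axes) [-0.002  -0.0079 -0.0005] | (after turn) [-0.002  -0.0079 -0.0005]
[213 204]
```

View pics/c1.png

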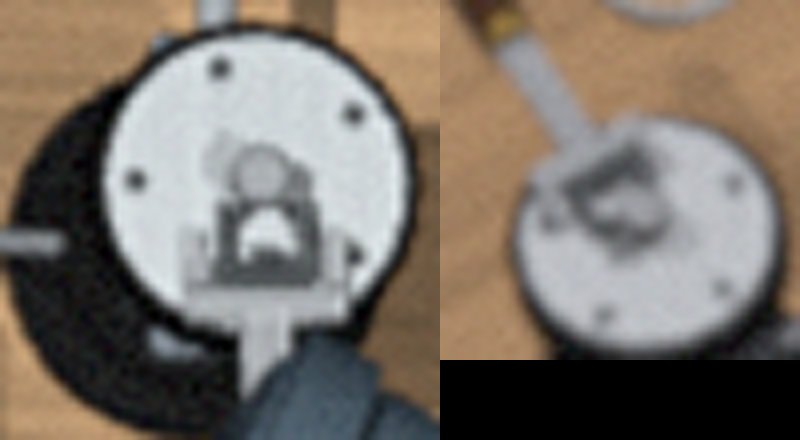

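Top crop: clip now square in the fork (x 217–317, back y≈285), jaws just short of the axle head (263,173); fork x 185–350.

Run:
```python
from h import *
W=lambda u,v:(290+(u+.5)/8-.5,165+(v+.5)/8-.5)
for n,p,z in[('head',(263,174),.186),('clipback',(267,285),.173),('cl',(217,250),.173),('cr',(317,250),.173),('fl',(183,300),.173),('fr',(350,300),.173)]: print(n,np.round(at('t1',W(*p),z),4))
```

```text
head [ 0.6313 -0.1364  0.186 ]
clipback [ 0.6    -0.1387  0.173 ]
cl [ 0.6105 -0.1241  0.173 ]
cr [ 0.6104 -0.1536  0.173 ]
fl [ 0.5957 -0.1138  0.173 ]
fr [ 0.5955 -0.1631  0.173 ]
```

```bash
python3 -m handwheel '[[0,0,0,-0.004,0,0,0],[0,0,0,0,-0.006,0,0],[0,0,0,0,-0.006,0,0],[0,0,0,0,-0.0047,0,0],[0,0,0,0,0,0,0],[0,0,0,0,0.0085,0,0],[0,0,0,0.004,0,0,0],[0,0,0,0,0,0,0]]'
python3 - <<'E'
from h import *
delta([.4855,-.1357,.1658],0.0)
b=snap('top','t2')
x=cv2.resize(b[165:220,290:345],(440,440),interpolation=cv2.INTER_CUBIC);cv2.imwrite('pics/c2.png',x)
E
```

```text
time_s: 14.0
eef_pos: [0.4855, -0.1358, 0.1657]
eef_rot: [0.0, 1.0, -0.0, -0.001]
wrist_force: [0.3, -0.0, -1.4]
opening: 0.224
grasp_force: 58.9
t 14.0 pos [ 0.4855 -0.1358  0.1657] F [ 0.3 -0.  -1.4] open 0.224
 shift world mm [0.  0.1 0.1] | turn frac [ 0.      0.0006 -0.0002] | shift frac (now axes) [ 0.0001 -0.0003 -0.0002] | (after turn) [ 0.0001 -0.0003 -0.0002]
```

View pics/c2.png

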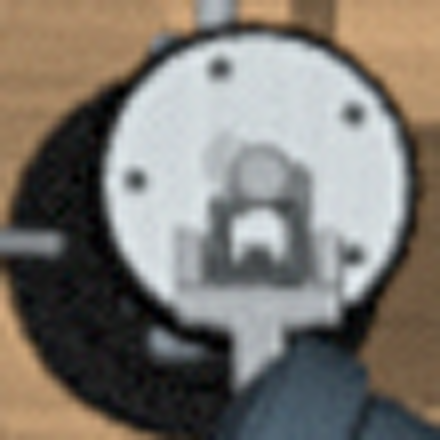

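Clip now spans x 208–308 (centre 258 → y≈-0.136), in line with the axle. Push.

```bash
python3 -m handwheel '[[0,0,0,0.004,0,0,0],[0,0,0,0.004,0,0,0],[0,0,0,0.004,0,0,0],[0,0,0,0.003,0,0,0],[0,0,0,0,0,0,0],[0,0,0,0,0,0,0],[0,0,0,0,0,0,0],[0,0,0,0,0,0,0]]'; python3 -m handwheel '[[0,0,0,0.001,0,0,0],[0,0,0,0.001,0,0,0],[0,0,0,0.001,0,0,0],[0,0,0,0.001,0,0,0],[0,0,0,0.001,0,0,0],[0,0,0,0,0,0,0],[0,0,0,0,0,0,0],[0,0,0,0,0,0,0]]';python3 -m handwheel '[[0,0,0,0.001,0,0,0],[0,0,0,0.001,0,0,0],[0,0,0,0.001,0,0,0],[0,0,0,0.001,0,0,0],[0,0,0,0.001,0,0,0],[0,0,0,0,0,0,0],[0,0,0,0,0,0,0],[0,0,0,0,0,0,0]]'
```

```text
time_s: 14.85
eef_pos: [0.4898, -0.1356, 0.1657]
eef_rot: [-0.0, 1.0, -0.0, -0.001]
wrist_force: [-0.4, 0.4, -2.1]
opening: 0.222
grasp_force: 58.9
time_s: 15.65
eef_pos: [0.4912, -0.1356, 0.1656]
eef_rot: [-0.0, 1.0, -0.0, -0.001]
wrist_force: [-3.8, -0.3, -0.9]
opening: 0.227
grasp_force: 59.0
time_s: 16.45
eef_pos: [0.4924, -0.1355, 0.1656]
eef_rot: [-0.0, 1.0, -0.0, -0.002]
wrist_force: [-5.8, -0.7, 1.1]
opening: 0.224
grasp_force: 59.1
```

```bash
python3 -m handwheel '[[0,0,0,0.001,0,-0.002,0],[0,0,0,0.001,0,0,0],[0,0,0,0.001,0,0,0],[0,0,0,0.001,0,0,0],[0,0,0,0,0,0,0],[0,0,0,0,0,0,0],[0,0,0,0,0,0,0],[0,0,0,0,0,0,0]]'; python3 -m handwheel '[[0,0,0,0.001,0,0,0],[0,0,0,0.001,0,0,0],[0,0,0,0.001,0,0,0],[0,0,0,0.001,0,0,0],[0,0,0,0,0,0,0],[0,0,0,0,0,0,0],[0,0,0,0,0,0,0],[0,0,0,0,0,0,0]]'
```

```text
time_s: 17.25
eef_pos: [0.4933, -0.1355, 0.1659]
eef_rot: [-0.0, 1.0, -0.0, -0.002]
wrist_force: [-6.9, -0.6, -0.6]
opening: 0.224
grasp_force: 59.1
time_s: 18.05
eef_pos: [0.494, -0.1355, 0.1658]
eef_rot: [-0.0, 1.0, -0.0, -0.003]
wrist_force: [-9.0, -1.5, 0.7]
opening: 0.219
grasp_force: 59.1
```

```bash
python3 -m handwheel '[[0,0,0,0.001,0,-0.002,0],[0,0,0,0.001,0,0,0],[0,0,0,0.001,0,0,0],[0,0,0,0.001,0,0,0],[0,0,0,0,0,0,0],[0,0,0,0,0,0,0],[0,0,0,0,0,0,0],[0,0,0,0,0,0,0]]'; python3 -m handwheel '[[0,0,0,0.001,0,0,0],[0,0,0,0.001,0,0,0],[0,0,0,0.001,0,0,0],[0,0,0,0,0,0,0],[0,0,0,0,0,0,0],[0,0,0,0,0,0,0],[0,0,0,0,0,0,0],[0,0,0,0,0,0,0]]'
```

```text
time_s: 18.85
eef_pos: [0.4946, -0.1354, 0.1661]
eef_rot: [-0.0, 1.0, -0.0, -0.003]
wrist_force: [-10.4, -0.6, 0.8]
opening: 0.224
grasp_force: 59.1
time_s: 19.65
eef_pos: [0.4981, -0.1356, 0.1673]
eef_rot: [0.0, 1.0, -0.0, -0.0]
wrist_force: [0.8, -0.2, -1.1]
opening: 0.217
grasp_force: 58.9
```

```bash
python3 -m handwheel '[[0,0,0,0.001,0,0.0027,0],[0,0,0,0.001,0,0,0],[0,0,0,0.001,0,0,0],[0,0,0,0.001,0,0,0],[0,0,0,0,0,0,0],[0,0,0,0,0,0,0],[0,0,0,0,0,0,0],[0,0,0,0,0,0,0]]'; python3 -m handwheel '[[0,0,0,0.001,0,0,0],[0,0,0,0.001,0,0,0],[0,0,0,0.001,0,0,0],[0,0,0,0,0,0,0],[0,0,0,0,0,0,0],[0,0,0,0,0,0,0],[0,0,0,0,0,0,0],[0,0,0,0,0,0,0]]'; python3 -m handwheel '[[0,0,0,0.001,0,0,0],[0,0,0,0.001,0,0,0],[0,0,0,0.001,0,0,0],[0,0,0,0,0,0,0],[0,0,0,0,0,0,0],[0,0,0,0,0,0,0],[0,0,0,0,0,0,0],[0,0,0,0,0,0,0]]'
```

```text
time_s: 20.45
eef_pos: [0.4985, -0.1356, 0.1661]
eef_rot: [-0.0, 1.0, -0.0, -0.001]
wrist_force: [-0.4, 0.4, -1.9]
opening: 0.22
grasp_force: 58.9
time_s: 21.25
eef_pos: [0.4994, -0.1356, 0.166]
eef_rot: [-0.0, 1.0, -0.0, -0.001]
wrist_force: [-0.2, -0.1, -2.3]
opening: 0.225
grasp_force: 58.9
time_s: 22.05
eef_pos: [0.5002, -0.1355, 0.166]
eef_rot: [-0.0, 1.0, -0.0, -0.001]
wrist_force: [-3.0, 0.2, -0.9]
opening: 0.222
grasp_force: 59.0
```

```bash
python3 -m handwheel '[[0,0,0,0.001,0,0,0],[0,0,0,0.001,0,0,0],[0,0,0,0.001,0,0,0],[0,0,0,0,0,0,0],[0,0,0,0,0,0,0],[0,0,0,0,0,0,0],[0,0,0,0,0,0,0],[0,0,0,0,0,0,0]]'; python3 -m handwheel '[[0,0,0,0.001,0,0,0],[0,0,0,0.001,0,0,0],[0,0,0,0.001,0,0,0],[0,0,0,0,0,0,0],[0,0,0,0,0,0,0],[0,0,0,0,0,0,0],[0,0,0,0,0,0,0],[0,0,0,0,0,0,0]]'
```

```text
time_s: 22.85
eef_pos: [0.5009, -0.1355, 0.1659]
eef_rot: [-0.0, 1.0, -0.0, -0.001]
wrist_force: [-5.3, 0.6, -0.4]
opening: 0.22
grasp_force: 59.1
time_s: 23.65
eef_pos: [0.5014, -0.1355, 0.1659]
eef_rot: [-0.0, 1.0, -0.0, -0.002]
wrist_force: [-7.3, -0.5, 0.6]
opening: 0.221
grasp_force: 59.2
```

```bash
python3 -m handwheel '[[0,0,0,0.001,0,-0.002,0],[0,0,0,0.001,0,0,0],[0,0,0,0.001,0,0,0],[0,0,0,0.001,0,0,0],[0,0,0,0.001,0,0,0],[0,0,0,0,0,0,0],[0,0,0,0,0,0,0],[0,0,0,0,0,0,0]]'; python3 -m handwheel '[[0,0,0,0.001,0,0,0],[0,0,0,0.001,0,0,0],[0,0,0,0,0,0,0],[0,0,0,0,0,0,0],[0,0,0,0,0,0,0],[0,0,0,0,0,0,0],[0,0,0,0,0,0,0],[0,0,0,0,0,0,0]]'
```

```text
time_s: 24.45
eef_pos: [0.5022, -0.1355, 0.1661]
eef_rot: [-0.0, 1.0, -0.0, -0.003]
wrist_force: [-9.6, 0.1, 0.8]
opening: 0.222
grasp_force: 59.2
time_s: 25.25
eef_pos: [0.5025, -0.1355, 0.166]
eef_rot: [-0.0, 1.0, -0.0, -0.003]
wrist_force: [-10.5, -0.1, 1.6]
opening: 0.221
grasp_force: 59.2
```

```bash
python3 -m handwheel '[[0,0,0,-0.008,0,0,0],[0,0,0,-0.015,0,0,0],[0,0,0,-0.05,0,0,0],[0,0,0,-0.07,0,0,0],[0,0,0,0,0,-0.1,0],[0,0,0,0,0,-0.12,0],[0,0,0,0,0,-0.1,0],[0,0,0,0,0,0,0]]'
python3 - <<'E'
from h import *
delta([.6219,.2051,.265],0.0055)
b=snap('top','t3');a=snap('wrist','w4')
p=proj('w4',[.61,-.137,.17])[0];print(p)
x=cv2.resize(b[165:220,290:345],(440,440),interpolation=cv2.INTER_CUBIC);cv2.imwrite('pics/c3.png',x)
E
```

```text
time_s: 26.05
eef_pos: [0.4645, -0.1371, 0.2682]
eef_rot: [0.003, 1.0, -0.0, 0.004]
wrist_force: [-0.2, -0.8, -1.5]
opening: 0.223
grasp_force: 59.0
t 26.05 pos [ 0.4645 -0.1371  0.2682] F [-0.2 -0.8 -1.5] open 0.223
 shift world mm [157.4 342.2  -3.2] | turn frac [ 0.0016 -0.0026 -0.0019] | shift frac (now axes) [ 0.5241 -1.1407  0.009 ] | (after turn) [ 0.5308 -1.1376  0.0106]
[256.64002869  -9.68654468]
```

View pics/c3.png

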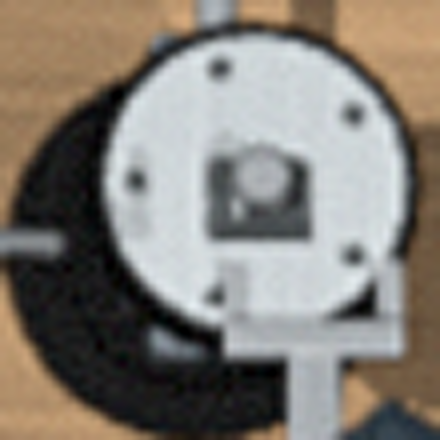

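Clip is around the axle, back edge at y≈240 → x≈0.613, home (0.614). Return the tool.

```bash
python3 -m handwheel '[[0,0,0,0.066,-0.142,0,0],[0,0,0,0.066,-0.142,0,0],[0,0,0,0.066,-0.142,0,0],[0,0,0,0.066,-0.142,0,0],[0,0,0,0.066,-0.142,0,0],[0,0,0,0.066,-0.142,0,0],[0,0,0,0.066,-0.142,0,0],[0,0,0,0.066,-0.142,0,0]]'; python3 -m handwheel '[[0,0,0,0,0,0,0],[0,0,0,0,0,0,0],[0,0,0,0,0,0,0],[0,0,0,0,0,0.1,0],[0,0,0,0,0,0.12,0],[0,0,0,0,0,0.12,0],[0,0,0,0,0,0.12,0],[0,0,0,0,0,0,0]]'; python3 -m handwheel '[[0,0,0,0,0,0,0],[0,0,0,0,0,0,0],[0,0,0,0,0,0,0],[0,0,0,0,0,0,0],[0,0,0,0,0,0,0],[0,0,0,0,0,0,0],[0,0,0,0,0,0,0],[0,0,0,0,0,0,0]]';  python3 - <<'E'
from h import *
delta([.6219,.2051,.0455],0.0055)
E
```

```text
time_s: 26.95
eef_pos: [0.6198, 0.2071, 0.2599]
eef_rot: [0.0, 1.0, -0.0, -0.002]
wrist_force: [-0.1, -1.8, -0.9]
opening: 0.223
grasp_force: 59.1
time_s: 27.75
eef_pos: [0.6153, 0.2029, 0.1183]
eef_rot: [0.001, 1.0, -0.001, -0.007]
wrist_force: [-1.4, 0.3, -2.4]
opening: 0.222
grasp_force: 59.2
time_s: 28.55
eef_pos: [0.6198, 0.2052, 0.1244]
eef_rot: [0.0, 1.0, -0.0, -0.001]
wrist_force: [0.5, -0.8, -1.4]
opening: 0.222
grasp_force: 59.3
t 28.55 pos [0.6198 0.2052 0.1244] F [ 0.5 -0.8 -1.4] open 0.222
 shift world mm [  2.1  -0.1 -78.9] | turn frac [ 0.      0.0007 -0.0019] | shift frac (now axes) [0.0077 0.0003 0.2629] | (after turn) [0.0072 0.0003 0.263 ]
```

```bash
python3 -m handwheel '[[0,0.0007,-0.0019,0.0074,0,0,0],[0,0,0,0,0,0.06,0],[0,0,0,0,0,0.06,0],[0,0,0,0,0,0.05,0],[0,0,0,0,0,0.04,0],[0,0,0,0,0,0.02,0],[0,0,0,0,0,0,0],[0,0,0,0,0,0,0]]'
python3 - <<'E'
from h import *
delta([.6219,.2051,.0452],0.0055)
E
```

```text
time_s: 29.35
eef_pos: [0.6225, 0.2052, 0.0559]
eef_rot: [-0.0, 1.0, 0.003, 0.001]
wrist_force: [-0.4, -0.1, -0.9]
opening: 0.222
grasp_force: 59.3
t 29.35 pos [0.6225 0.2052 0.0559] F [-0.4 -0.1 -0.9] open 0.222
 shift world mm [ -0.6  -0.1 -10.7] | turn frac [-0.     -0.0003  0.    ] | shift frac (now axes) [-0.0021  0.0004  0.0358] | (after turn) [-0.002   0.0004  0.0358]
```

```bash
python3 -m handwheel '[[0,0,0,-0.002,0,0.01,0],[0,0,0,0,0,0.01,0],[0,0,0,0,0,0.006,0],[0,0,0,0,0,0.005,0],[0,0,0,0,0,0.003,0],[0,0,0,0,0,0,0],[0,0,0,0,0,0,0],[0,0,0,0,0,0,0]]'
```

```text
time_s: 30.15
eef_pos: [0.6215, 0.2052, 0.0453]
eef_rot: [-0.0, 1.0, 0.003, 0.0]
wrist_force: [0.5, -0.6, -1.5]
opening: 0.224
grasp_force: 59.3
```

```bash
python3 -m handwheel '[[0,0,0,0,0,0.003,0],[0,0,0,0,0,0,0],[0,0,0,0,0,0,0],[0,0,0,0,0,0,0],[0,0,0,0,0,0,0],[0,0,0,0,0,0,0],[0,0,0,0,0,0,0],[0,0,0,0,0,0,0]]'; python3 -m handwheel '[[0,0,0,0,0,0.002,0],[0,0,0,0,0,0,0],[0,0,0,0,0,0,0],[0,0,0,0,0,0,0],[0,0,0,0,0,0,0],[0,0,0,0,0,0,0],[0,0,0,0,0,0,0],[0,0,0,0,0,0,0]]'
```

```text
time_s: 30.95
eef_pos: [0.6216, 0.2052, 0.0449]
eef_rot: [-0.0, 1.0, 0.003, 0.0]
wrist_force: [-3.1, -1.1, 5.4]
opening: 0.224
grasp_force: 60.1
time_s: 31.75
eef_pos: [0.6216, 0.2052, 0.0448]
eef_rot: [0.0, 1.0, 0.003, 0.0]
wrist_force: [-5.4, -0.9, 9.2]
opening: 0.222
grasp_force: 60.9
```

Seated. Release and rise.

```bash
python3 -m handwheel '[[0,0,0,0,0,-0.002,0.5],[0,0,0,0,0,0,1],[0,0,0,0,0,0,1],[0,0,0,0,0,0,1],[0,0,0,0,0,0,1],[0,0,0,0,0,0,1],[0,0,0,0,0,0,1],[0,0,0,0,0,0,1]]'; python3 -m handwheel '[[0,0,0,0,0,0,1],[0,0,0,0,0,0,1],[0,0,0,0,0,-0.04,1],[0,0,0,0,0,-0.1,1],[0,0,0,0,0,-0.15,1],[0,0,0,0,0,-0.15,1],[0,0,0,0,0,-0.1,1],[0,0,0,0,0,0,1]]'; python3 -m handwheel '[[0,0,0,-0.05,0,-0.05,1],[0,0,0,0,0,0,1],[0,0,0,0,0,0,1],[0,0,0,0,0,0,1],[0,0,0,0,0,0,1],[0,0,0,0,0,0,1],[0,0,0,0,0,0,1],[0,0,0,0,0,0,1]]'
python3 - <<'E'
from h import *
a=snap('wrist','w5');b=snap('top','t4')
x=cv2.resize(a[0:300,130:380],(500,600));y=cv2.resize(b[165:215,290:340],(300,300),interpolation=cv2.INTER_CUBIC)
C=np.zeros((600,800,3),np.uint8);C[:,:500]=x;C[:300,500:]=y;cv2.imwrite('pics/c4.png',C)
E
```

```text
time_s: 32.55
eef_pos: [0.6215, 0.2052, 0.0443]
eef_rot: [-0.0, 1.0, 0.003, 0.0]
wrist_force: [0.3, -0.0, -0.3]
opening: 1.001
grasp_force: 0.0
time_s: 33.35
eef_pos: [0.6248, 0.2057, 0.2143]
eef_rot: [-0.001, 1.0, 0.003, 0.006]
wrist_force: [0.3, 0.1, 0.2]
opening: 1.002
grasp_force: 0.0
time_s: 34.15
eef_pos: [0.6064, 0.205, 0.221]
eef_rot: [0.0, 1.0, 0.003, -0.0]
wrist_force: [0.4, -0.2, -0.5]
opening: 1.003
grasp_force: 0.0
```

View pics/c4.png

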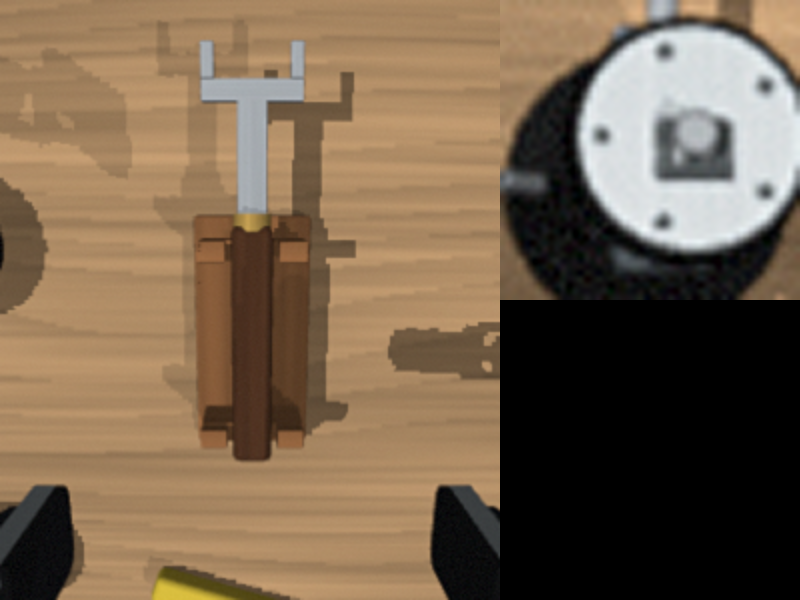

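The tool lies in both notches (handle from (252,230) to (252,458)), fork forward as before. The clip sits on the axle (crop 655–733, back y≈180).

```bash
python3 -c "
from bench import ctrl
print(ctrl.hand_in())"
```

```text
the job is handed in; nothing more can be done
None
```

I pushed the clip home on the axle (it snapped over at about 10 N; highest push reading about 10.5 N), laid the tool back in both notches the same way round, and handed in at about 34 s; no verdict was shown.

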